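# Kit the drive spares into their holders

## Robot

A 6-joint arm with a two-finger parallel gripper is mounted at the origin on the work surface. World frame = base frame: x ahead of the robot, y to its left, z up, the work surface at z = 0. Lengths are in m, angles in rad, forces in N, time in s.
With the tool pointing down it reaches from about 0.225 to 0.875 m from the base axis. Payload 3.4 kg.
Tool frame: the origin (TCP) lies between the finger pads; the fingertips stand 19 mm ahead of it and the grasp point (between the pads) is the TCP (manip.tip_reach is the distance from the TCP to the fingertips, in m); z points along the fingers, x is the direction in which the jaws open and shut, and the axes are right-handed (so a half turn about z gives the same grasp; the last joint's range is limited). The gripper opens to 85 mm and grips with 20 to 120 N. Pads are 22 mm wide; open, the fingers measure 114 mm over their backs; the gripper's body (76 mm by 85 mm) begins 54 mm behind the grasp point. The pads swing forward as they close: fully open they stand 13 mm farther back than shut.
Start: joints at [1.177, 0.276, 1.505, -0, 1.361, -0.121], TCP at [0.155, 0.554, 0.25] pointing down, gripper open.
Joint ranges: [-2.89, 2.89], [-0.75, 2.08], [0.22, 2.7], [-1.18, 4.32], [0.11, 2.71], [-2.7, 2.7]. Speed limits (rad/s): [2.57, 2.57, 3.14, 3.14, 3.14, 3.14].

## Interface

Orientations are given as a unit quaternion [w, x, y, z].
In Python, from rig import manip gives the robot as it stands.
- The arm moves only by the tool send_rows, never from a script. Its arguments are lists of equal length, an entry for each row: "delta_pos": the shift along the tool's x, y, z normalised to -1 to 1, where 1 is 40 cm, a list of three; "angular": the turn, a rotation vector about the tool's x, y, z normalised to -1 to 1, where 1 is 0.08 rad, a list of three. A call has 1 to 5 rows; each row shifts and turns the commanded pose from where the row before left it, along the tool's axes as they then stand; what a row does not reach is not made up. A row lasts 1/12 s, in which the tool goes at most 41.7 mm and 7.16 degrees, less where a joint would pass 70% of its speed; a pose out of reach is approached as far as the arm can. A call with a number of a shift or a turn outside -1 to 1 is refused whole. A call with a gripper value outside its range is refused whole. "hand" is the finger opening in mm, from 0 to 85.4, set as the call begins (left out, the last holds). The fingers move at their own pace and stop on an object; "squeeze" is the grip in N (left out, the last holds). Time passes only in rows, so rows that do not move let the fingers close. It gives the time, the measured TCP pose, the force and the opening at its end, in the units of the state.
- manip.get_state(): the state, without advancing time (a new reading comes with each control period).
- manip.get_image(name): name is "side" or "top"; returns the picture (480x640x3 uint8, blue, green, red); there is no depth.
- manip.calibration(name): a dict with "fx", "fy", "cx", "cy" (pixels), "camera_from_world" (4x4, takes a point from world to camera coordinates). Camera axes: x right, y up, looking along -z (the intrinsics and any distortion apply to the point x, -y, -z); pixel columns grow to the right and rows downward; lengths in m; the calibration is good to about 2 mm. A picture is of the moment at which its call begins. calibration takes no time and is no camera call.
- manip.sign_off(): hands the job in, once; it reports no verdict.
The state is a dict: "clock": time; "qpos": joint angles; "qd": joint speeds; "effort": joint torques, N m; "position": TCP position; "ee_rot": TCP orientation; "contact_force": force on the tool from outside, world axes, zero at the start; "moment": the same for the moment, N m; "width": finger opening in m.
Only numpy, scipy, OpenCV 4.12 (cv2) and the standard library are available. Lean on these libraries where they do the work, as an engineer would, in place of code of your own. Each camera call takes 0.05 s, during which the arm holds its last target.

## Task

Put each of the four spare parts into the holder made for it: the long circuit board flat in the long tray, the nearly square board flat in the shorter tray, the black capacitor upright in the orange cup, and the white roller upright on the round plate with the pin inside its bore. Set each one down, do not drop it, and finish with everything released. Leave the small cardboard box and the standing bolt where they are.

Things in the scene. Friction and masses are not known exactly. Their poses are not given: they have to be found in the camera images.
- long_board: Loose green circuit board, the long narrow one: 50 (x) by 130 (y) mm, with white connectors at its two short ends and a finned bare-aluminium heat sink in the middle. Board with its feet fills z 0 to 8 mm; the heat sink is 36 (x) by 60 (y) mm, centred, from z 8 to 46 mm, solid enough to be gripped across its 36 mm. About 0.16 kg. The parts and holders stand on the table in any of eight places, mixed. Origin: centre of its underside, z up.
- wide_board: Loose green circuit board, the shorter, nearly square one: 72 (x) by 84 (y) mm, with a black and yellow transformer block in the middle. Board with its feet fills z 0 to 8 mm; the transformer is 36 (x) by 44 (y) mm, centred, from z 8 to 44 mm, to be gripped across its 36 mm. About 0.17 kg. Origin: centre of its underside, z up.
- capacitor: Loose black capacitor can standing upright, 40 mm diameter, 56 mm high, aluminium band near the top, aluminium top with two brass terminals that rise to 60 mm. About 0.11 kg. Origin: centre of its underside, z up.
- roller: Loose white plastic roller standing on end like a short tube: 50 mm outer diameter, 45 mm high, with a 30 mm bore right through. About 0.10 kg. Origin: centre of its underside, z up.
- long_tray: Holder of the long board, fixed to the table: long shallow tray, black rim, grey floor. Inside 66 (x) by 146 (y) mm, walls 4 mm thick, floor top at z 4 mm, rim top at z 12 mm. Origin: centre of its underside, z up.
- wide_tray: Holder of the nearly square board, fixed to the table: shorter shallow tray, black rim, grey floor. Inside 88 (x) by 100 (y) mm, walls 4 mm thick, floor top at z 4 mm, rim top at z 12 mm. Origin: centre of its underside, z up.
- cup: Holder of the capacitor, fixed to the table: shallow round orange cup with grey floor, inside diameter 58 mm, outside 68 mm, floor top at z 4 mm, rim top at z 16 mm. Origin: centre of its underside, z up.
- pin_plate: Holder of the roller, fixed to the table: round aluminium plate, 76 mm diameter, 4 mm thick, with an upright dark steel pin in its centre, 12 mm diameter, top at z 24 mm. The pin goes into the roller's bore. Origin: centre of its underside, z up.
- small_box: Bystander: small closed cardboard box with a paper strip, 36 (x) by 46 (y) by 34 (z) mm, loose, among the parts. To be left alone. Origin: centre of its underside, z up.
- bolt: Bystander: steel bolt standing on its hexagonal head (head 32 mm across, 12 mm high; shank 18 mm diameter, top at 44 mm), loose, among the parts. To be left alone. Origin: centre of its underside, z up.
There are look-alikes about, which are no part of the job. What is shaped like the capacitor but red is not meant. What is shaped like the long_board but pink is not meant.

How it is judged:
By the outcome, as a careful person would: the job done as asked, in the order asked, and still so for the second after the job is handed in, with the robot touching nothing.
It also fails if it takes over 109 s, if anything falls off the work surface, if the arm or the gripper's body presses on something with over 40 N, if the wrist force passes 120 N, or if a joint passes its speed limit or range.

## Working session

There is one attempt and no reset: what is moved stays moved. The work goes in short steps, Python scripts to look and compute and a tool call to move; the robot and the scene stay as the last step left them, time stands still between calls to the robot, and variables do not carry over. Pictures are saved under pics/ and viewed, and the job is handed in when it is done.

Besides the shell and the picture viewer there is one more tool, called after "Call:" as a command line: name --argument value ..., lists and objects as JSON in quotes. send_rows: Moves the arm, as the interface text tells. Scaled input: -1 to 1 covers 40 cm each way for a shift and 0.08 rad each way for a turn. Its arguments: {"type":"object","properties":{"delta_pos":{"type":"array","items":{"type":"array","items":{"type":"number"}}},"angular":{"type":"array","items":{"type":"array","items":{"type":"number"}}},"hand":{"type":"number"},"squeeze":{"type":"number"}},"required":["delta_pos","angular"]}

```bash
mkdir -p pics; ls; python3 - <<'E'
from rig import manip
import cv2, numpy as np
print(manip.get_state())
for n in("top","side"):
    c=manip.calibration(n);print(n,{k:(np.round(v,4).tolist() if hasattr(v,'__len__') else v) for k,v in c.items()})
    cv2.imwrite(f"pics/{n}0.png",manip.get_image(n))
E
```

```text
pics
{'clock': 0.0, 'qpos': array([ 1.17699096e+00,  2.76582980e-01,  1.50615814e+00,  6.45188599e-06,
        1.36070114e+00, -1.21025040e-01]), 'qd': array([ 4.35374180e-05,  9.61773496e-04,  1.05898392e-03, -5.88191935e-04,
        5.30217093e-04,  4.53329165e-04]), 'effort': array([ 1.45660975e-03, -4.16768253e+01, -2.45806324e+01,  3.17537160e-04,
        1.07438728e-02,  6.58939143e-06]), 'position': array([0.15473141, 0.55326257, 0.24943657]), 'ee_rot': array([ 4.63183479e-04,  7.96683819e-01,  6.04395596e-01, -8.00457038e-04]), 'contact_force': array([-0.24564747, -0.54048939,  1.06600946]), 'moment': array([ 0.06169168, -0.00167807,  0.06115121]), 'width': 0.08546425264343002}
top {'fx': 469.4588884582016, 'fy': 469.4588884582016, 'cx': 321.9786278958808, 'cy': 240.32588065194506, 'camera_from_world': [[-0.0056, -0.9998, 0.02, -0.0686], [0.996, -0.0038, 0.0892, -0.5475], [-0.0891, 0.0204, 0.9958, -0.9032], [0.0, 0.0, 0.0, 1.0]]}
side {'fx': 547.525743641831, 'fy': 547.525743641831, 'cx': 316.8989459994012, 'cy': 247.8132173299172, 'camera_from_world': [[-0.9952, -0.0975, 0.0029, 0.5263], [0.069, -0.6828, 0.7273, -0.1065], [-0.0689, 0.724, 0.6863, -1.0907], [0.0, 0.0, 0.0, 1.0]]}
```

View pics/top0.png

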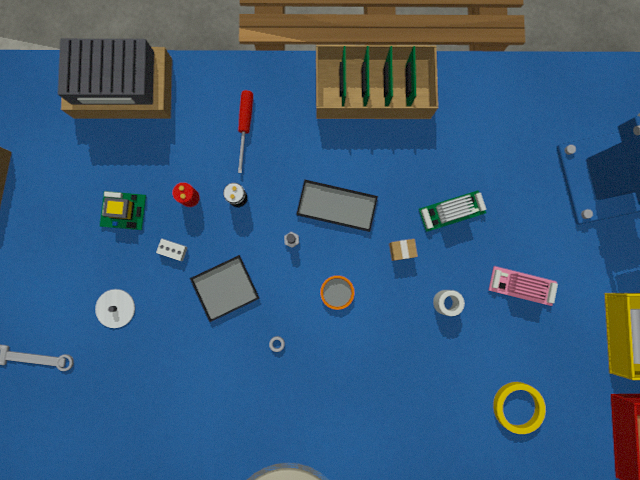

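View pics/side0.png

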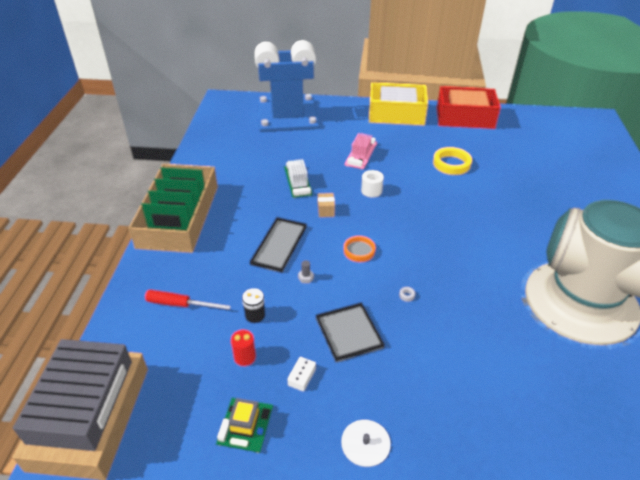

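The top picture shows these candidates:
- **Long board:** green board with grey fins at (452,210). Pink look-alike at (523,286).
- **Wide board:** green board with yellow block at (122,210).
- **Capacitor:** black with white top at (235,194). Red look-alike at (185,194).
- **Roller:** white tube at (449,303). Nut at (277,344) and yellow ring at (520,408) are not it.
- **Holders:** long tray (338,205), wide tray (225,288), cup (337,292), pin plate (115,309).
- **To leave alone:** box (404,250), bolt (291,240).

By the description I choose the green, black and white ones, and check them in crops.

```bash
python3 - <<'E'
import cv2, numpy as np
im=cv2.imread("pics/top0.png")
def crop(x,y,w,h,s,name):
    c=cv2.resize(im[y:y+h,x:x+w],None,fx=s,fy=s,interpolation=cv2.INTER_CUBIC)
    for i in range(0,w,10):
        cv2.line(c,(i*s,0),(i*s,6 if (x+i)%50 else 14),(255,255,255),1)
        if (x+i)%20==0: cv2.putText(c,str(x+i),(i*s,26),0,.4,(255,255,255),1)
    for j in range(0,h,10):
        cv2.line(c,(0,j*s),(6,j*s),(255,255,255),1)
        if (y+j)%20==0: cv2.putText(c,str(y+j),(8,j*s+4),0,.4,(255,255,255),1)
    cv2.imwrite(name,c)
crop(280,160,220,100,3,"pics/a.png") if 0 else None
crop(400,180,100,75,8,"pics/c1.png")
crop(290,170,100,75,8,"pics/c2.png")
crop(90,170,100,75,8,"pics/c3.png")
crop(180,250,100,75,8,"pics/c4.png")
E
```

```text
(no output)
```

View pics/c1.png

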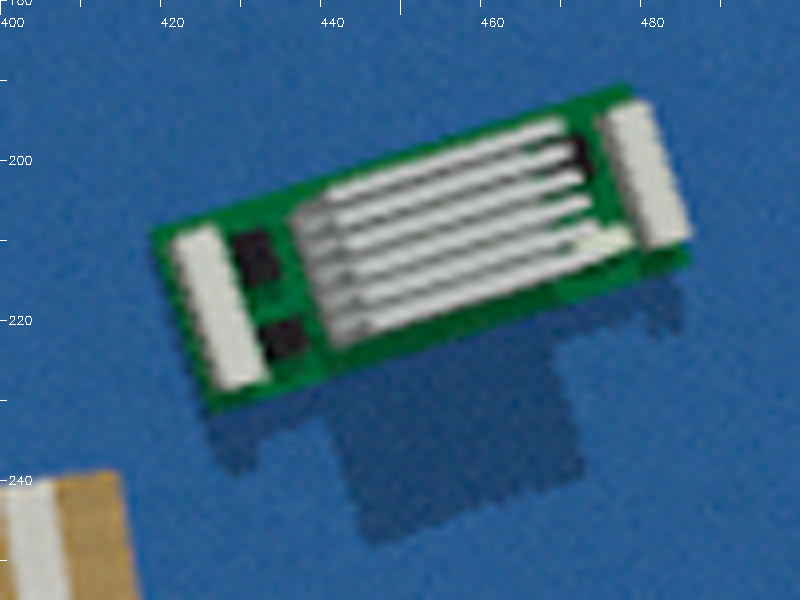

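View pics/c2.png

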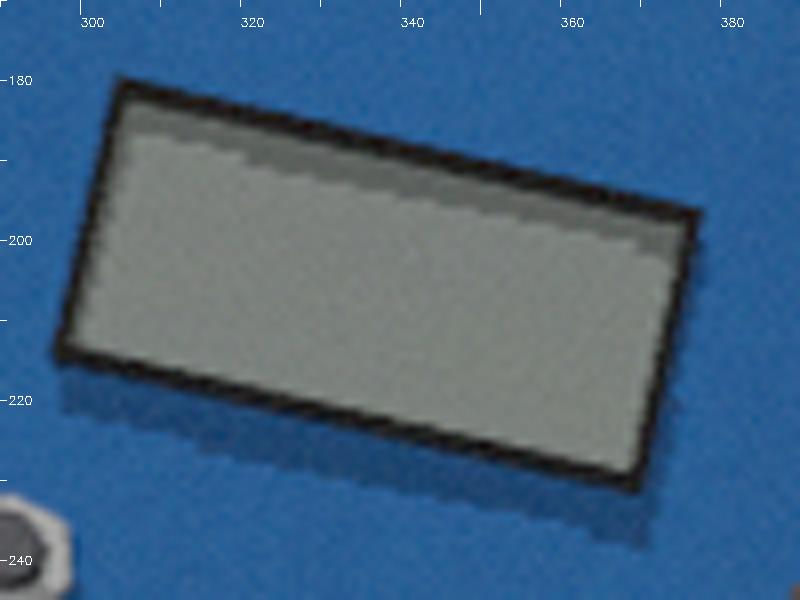

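View pics/c3.png

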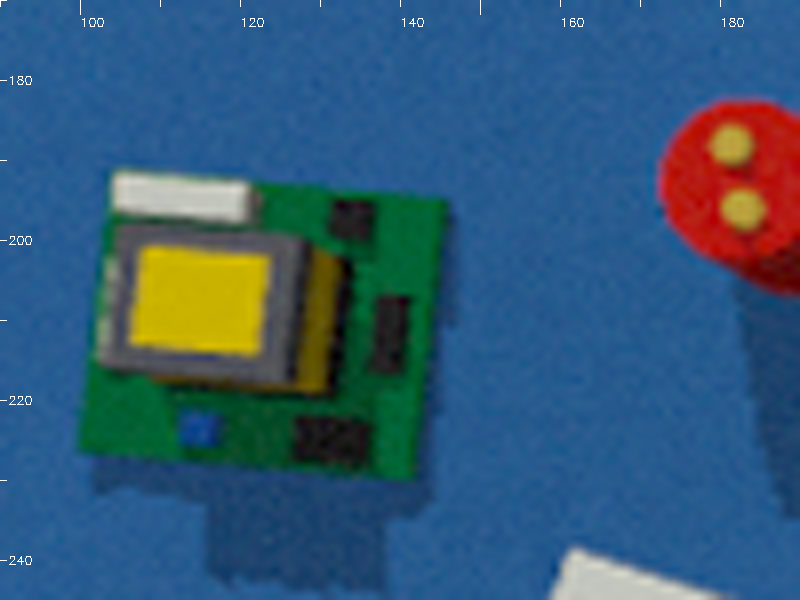

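View pics/c4.png

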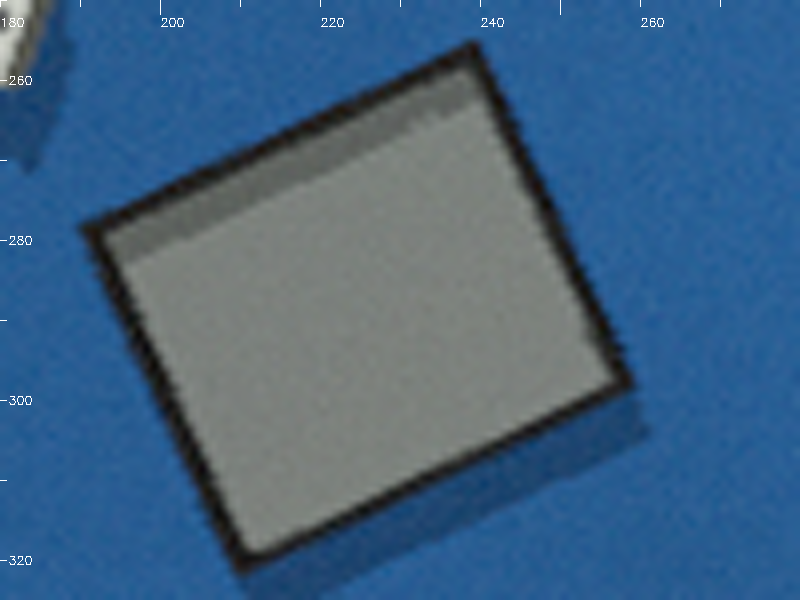

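c1 shows the green board with grey fins: the long board, corners about (419,209), (478,190), (486,213), (426,231). c3 shows the green board with the yellow transformer, next to the red decoy. c2 and c4 show both empty trays. Next, the round parts.

```bash
cat > h.py <<'E'
import cv2, numpy as np
def crop(im,x,y,w,h,s,name):
    c=cv2.resize(im[y:y+h,x:x+w],None,fx=s,fy=s,interpolation=cv2.INTER_CUBIC)
    for i in range(0,w,5):
        cv2.line(c,(i*s,0),(i*s,6),(255,255,255),1)
        if (x+i)%10==0: cv2.putText(c,str(x+i),(i*s,18),0,.4,(255,255,255),1)
    for j in range(0,h,5):
        cv2.line(c,(0,j*s),(6,j*s),(255,255,255),1)
        if (y+j)%10==0: cv2.putText(c,str(y+j),(8,j*s+4),0,.4,(255,255,255),1)
    cv2.imwrite(name,c); return c
def unproj(cal,u,v,z):
    T=np.array(cal["camera_from_world"]);R=T[:3,:3];t=T[:3,3]
    d=R.T@np.array([(u-cal["cx"])/cal["fx"],-(v-cal["cy"])/cal["fy"],-1.])
    o=-R.T@t
    return (o+d*(z-o[2])/d[2])
def proj(cal,p):
    T=np.array(cal["camera_from_world"]);c=T[:3,:3]@np.array(p)+T[:3,3]
    return np.array([cal["cx"]+cal["fx"]*c[0]/-c[2],cal["cy"]-cal["fy"]*c[1]/-c[2]])
E
python3 - <<'E'
from h import *
im=cv2.imread("pics/top0.png")
cs=[crop(im,*a,8,f"pics/x.png") for a in [(215,175,50,37),(317,270,50,37),(90,288,50,37),(427,285,50,37)]]
cv2.imwrite("pics/c5.png",np.vstack([np.hstack(cs[:2]),np.hstack(cs[2:])]))
im=cv2.imread("pics/side0.png")
cs=[crop(im,*a,6,f"pics/x.png") for a in [(227,280,66,50),(335,230,66,50),(335,418,66,50),(342,160,66,50)]]
cv2.imwrite("pics/c6.png",np.vstack([np.hstack(cs[:2]),np.hstack(cs[2:])]))
E
```

```text
(no output)
```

View pics/c5.png

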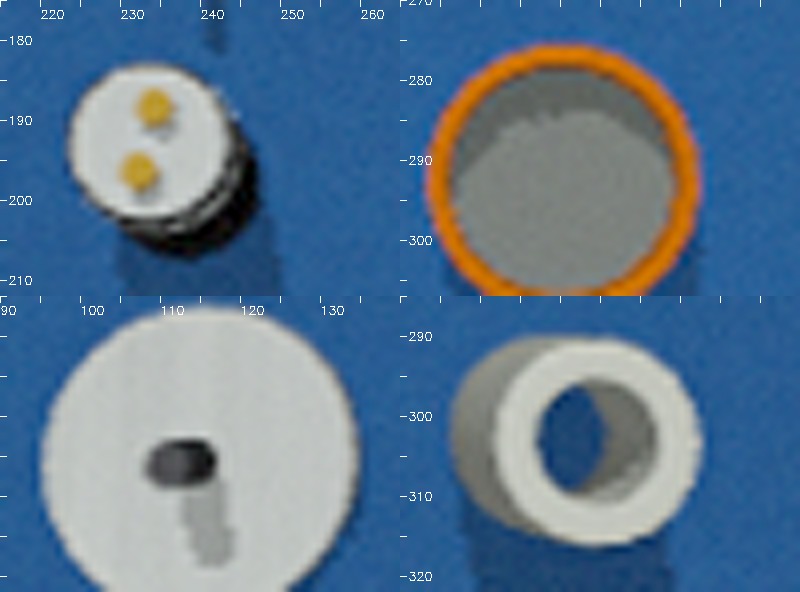

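View pics/c6.png

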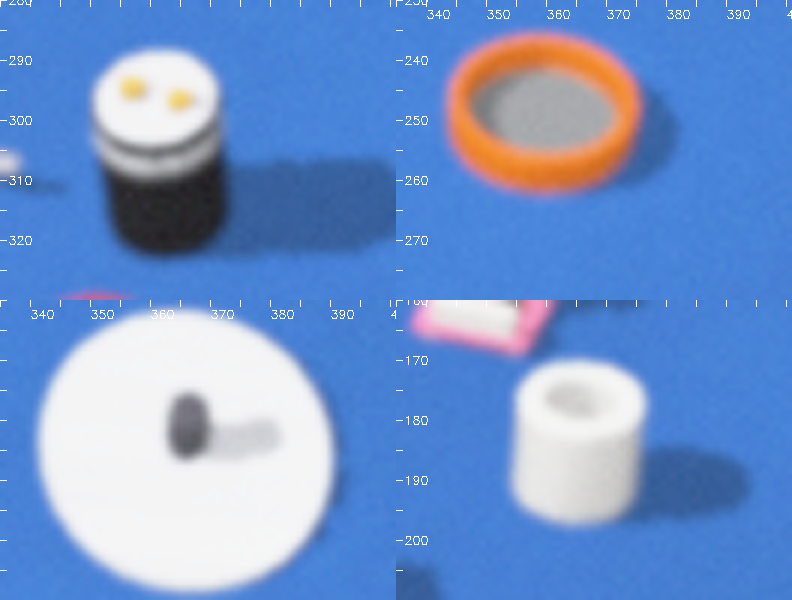

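```bash
python3 - <<'E'
from rig import manip
from h import *
T=manip.calibration("top");S=manip.calibration("side")
for n,z,(u,v),(a,b) in [("cap",.056,(233.2,192.1),(252.6,295.9)),("cup",.016,(337.1,292.2),(359.1,245.9)),("plate",.004,(114.6,308.4),(365.5,442.4)),("roller",.045,(451.2,302.8),(372.4,176.2))]:
    print(n,unproj(T,u,v,z).round(4),unproj(S,a,b,z).round(4))
def quad(n,z,P):
    Q=np.array([unproj(T,u-.44,v-.44,z)[:2] for u,v in P]);c=Q.mean(0)
    e=[Q[(i+1)%4]-Q[i] for i in range(4)]
    L=[np.hypot(*x) for x in e]
    # long axis
    i=0 if L[0]+L[2]>L[1]+L[3] else 1
    d=e[i]-e[i+2]; an=np.degrees(np.arctan2(d[1],d[0]))%180
    d2=e[1-i]-e[(1-i+2)%4]; an2=np.degrees(np.arctan2(d2[1],d2[0]))%180
    print(n,c.round(4),np.round(L,4),"long-axis deg",an.round(1),"short",an2.round(1))
    return c
for z in(.006,.008): quad("longb",z,[(418.75,208.75),(478.5,190.4),(486.2,213.1),(426,231.5)])
quad("ltray",.012,[(304.75,179.4),(377.75,196.25),(369.75,231.5),(296.9,214.75)])
quad("wideb",.008,[(104,191.25),(146,194.75),(141.6,230),(99.75,226.9)])
quad("wtrafo",.044,[(104.75,197.75),(127.9,199.4),(126.25,218.1),(102.1,215.6)])
quad("wtray",.012,[(190,278.75),(239.4,255),(259.1,297.75),(210,321.9)])
quad("heatsink",.046,[(441.25,203.5),(471,194.5),(477,209.5),(445,222.5)])
E
```

```text
cap [0.6381 0.0997 0.056 ] [0.6401 0.1    0.056 ]
cup [ 0.4449 -0.1007  0.016 ] [ 0.4471 -0.0998  0.016 ]
plate [0.4154 0.3398 0.004 ] [0.4179 0.3426 0.004 ]
roller [ 0.4239 -0.3185  0.045 ] [ 0.4258 -0.3177  0.045 ]
longb [ 0.6092 -0.3373] [0.1297 0.0491 0.13   0.0487] long-axis deg 106.8 short 16.5
longb [ 0.6088 -0.3367] [0.1294 0.049  0.1298 0.0486] long-axis deg 106.8 short 16.5
ltray [ 0.62   -0.1019] [0.1519 0.0739 0.1505 0.074 ] long-axis deg 76.8 short 167.0
wideb [0.611  0.3291] [0.0845 0.0718 0.0835 0.0725] long-axis deg 85.3 short 175.0
wtrafo [0.6112 0.3293] [0.0447 0.0366 0.0466 0.035 ] long-axis deg 84.8 short 175.3
wtray [0.4548 0.1227] [0.1077 0.0937 0.1067 0.0941] long-axis deg 115.8 short 25.4
heatsink [ 0.6097 -0.3375] [0.0618 0.0317 0.0686 0.038 ] long-axis deg 109.4 short 14.3
```

```bash
cat >> h.py <<'E'
from scipy.spatial.transform import Rotation as Rn
def go(x,y,z,head):
    from rig import manip
    s=manip.get_state();q=np.array(s["ee_rot"]);R=Rn.from_quat(q[[1,2,3,0]])
    X=R.as_matrix()[:,0];h=np.degrees(np.arctan2(X[1],X[0]))
    p=np.array(s["position"]);d=R.as_matrix().T@(np.array([x,y,z])-p)
    dh=(head-h+90)%180-90
    hr=np.radians(h+dh);Rt=Rn.from_matrix(np.array([[np.cos(hr),np.sin(hr),0],[np.sin(hr),-np.cos(hr),0],[0,0,-1]]).T)
    rv=(R.inv()*Rt).as_rotvec()
    print("t %.2f pos"%s["clock"],p.round(4),"head %.1f w %.4f"%(h,s["width"]),"F",np.round(s["contact_force"],1),"q",np.round(s["qpos"],2))
    print(" tool shift units",(d/.4).round(4),"rows>=%.1f"%(np.hypot(d[0],d[1])/.0417)," turn units",(rv/.08).round(2))
E
python3 -c "
from h import *
go(.6095,-.337,.2,16.5)"
```

```text
t 0.10 pos [0.1548 0.5533 0.2495] head 74.4 w 0.0855 F [-0.2 -0.1  0. ] q [ 1.18  0.28  1.51  0.    1.36 -0.12]
 tool shift units [-1.8369  1.6946  0.1265] rows>=24.0  turn units [1.000e-02 2.000e-02 1.262e+01]
```

Call:
send_rows --delta_pos '[[-0.0735,0.0678,0],[-0.0735,0.0678,0],[-0.0735,0.0678,0],[-0.0735,0.0678,0],[-0.0735,0.0678,0]]' --angular '[[0,0,0],[0,0,0],[0,0,0],[0,0,0],[0,0,0]]' --hand 75 --squeeze 40

```text
clock: 0.52
position: [0.246, 0.3738, 0.2499]
ee_rot: [0.0, 0.796, 0.605, -0.0]
contact_force: [0.7, 0.4, 0.9]
width: 0.0746
```

Call:
send_rows --delta_pos '[[-0.0735,0.0678,0],[-0.0735,0.0678,0],[-0.0735,0.0678,0],[-0.0735,0.0678,0],[-0.0735,0.0678,0]]' --angular '[[0,0,0],[0,0,0],[0,0,0],[0,0,0],[0,0,0]]'

```text
clock: 0.93
position: [0.3369, 0.1957, 0.2502]
ee_rot: [-0.0, 0.797, 0.605, 0.0]
contact_force: [0.3, 0.0, -0.1]
width: 0.0751
```

Call:
send_rows --delta_pos '[[-0.0735,0.0678,0],[-0.0735,0.0678,0],[-0.0735,0.0678,0],[-0.0735,0.0678,0],[-0.0735,0.0678,0]]' --angular '[[0,0,0],[0,0,0],[0,0,0],[0,0,0],[0,0,0]]'

```text
clock: 1.35
position: [0.428, 0.0175, 0.2502]
ee_rot: [-0.0, 0.797, 0.604, 0.0]
contact_force: [-0.4, 0.8, -0.4]
width: 0.0748
```

Call:
send_rows --delta_pos '[[-0.0735,0.0678,0],[-0.0735,0.0678,0],[-0.0735,0.0678,0],[-0.0735,0.0678,0],[-0.0735,0.0678,0]]' --angular '[[0,0,0],[0,0,0],[0,0,0],[0,0,0],[0,0,0]]'

```text
clock: 1.77
position: [0.5191, -0.1606, 0.2498]
ee_rot: [-0.0, 0.797, 0.604, -0.0]
contact_force: [0.7, 0.8, 0.1]
width: 0.0754
```

Call:
send_rows --delta_pos '[[-0.0735,0.0678,0],[-0.0735,0.0678,0],[-0.0735,0.0678,0],[-0.0735,0.0678,0],[-0.0735,0.0678,0]]' --angular '[[0,0,0],[0,0,0],[0,0,0],[0,0,0],[0,0,0]]'

```text
clock: 2.18
position: [0.6101, -0.3385, 0.2495]
ee_rot: [-0.001, 0.797, 0.604, -0.0]
contact_force: [1.0, 0.4, 0.3]
width: 0.0747
```

Call:
send_rows --delta_pos '[[0,0,0.015],[0,0,0.015],[0,0,0.015],[0,0,0.015],[0,0,0.015]]' --angular '[[0,0,1],[0,0,1],[0,0,1],[0,0,1],[0,0,1]]'

```text
clock: 2.6
position: [0.6096, -0.3368, 0.219]
ee_rot: [-0.001, 0.902, 0.432, -0.0]
contact_force: [0.3, 0.6, 0.6]
width: 0.0751
```

Call:
send_rows --delta_pos '[[0,0,0.015],[0,0,0.015],[0,0,0.015],[0,0,0.015],[0,0,0.015]]' --angular '[[0,0,1],[0,0,1],[0,0,1],[0,0,1],[0,0,1]]'

```text
clock: 3.02
position: [0.6096, -0.3365, 0.1893]
ee_rot: [-0.001, 0.97, 0.245, -0.0]
contact_force: [-0.2, 0.2, 0.4]
width: 0.0751
```

Call:
send_rows --delta_pos '[[0,0,0.015],[0,0,0.015],[0,0,0.015],[0,0,0]]' --angular '[[0,0,1],[0,0,1],[0,0,0.6],[0,0,0]]'

```text
clock: 3.35
position: [0.6089, -0.3361, 0.1701]
ee_rot: [-0.001, 0.99, 0.144, -0.001]
contact_force: [0.3, 1.3, 0.4]
width: 0.075
```

```bash
python3 -c "
from h import *
go(.6095,-.337,.032,16.5)
from rig import manip
im=manip.get_image('top');cv2.imwrite('pics/t1.png',im);crop(im,380,150,160,120,5,'pics/t1c.png')"
```

```text
t 3.35 pos [ 0.6089 -0.3361  0.1701] head 16.6 w 0.0750 F [0.3 1.3 0.4] q [-0.6   0.5   1.34  0.    1.3  -0.89]
 tool shift units [0.0016 0.0037 0.3454] rows>=0.0  turn units [-0.04  0.03  0.02]
```

View pics/t1c.png

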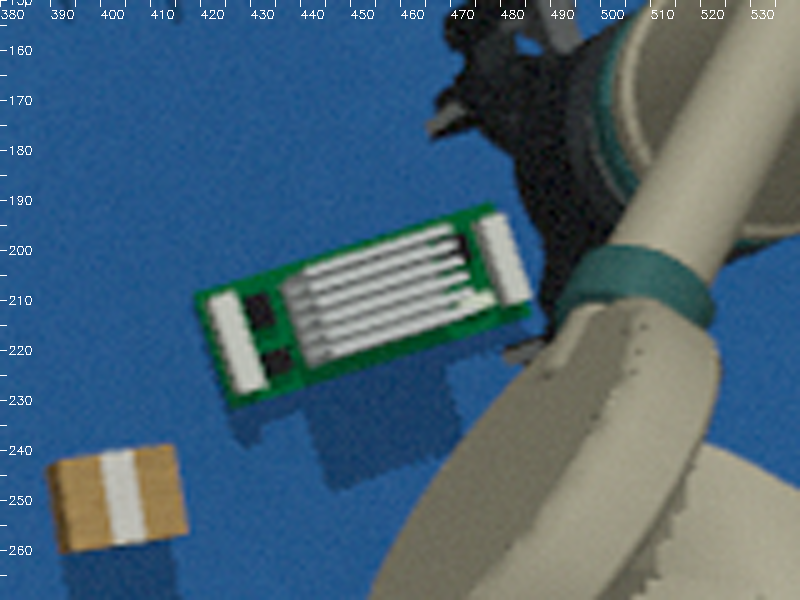

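The picture shows the green board at (452,215) with the fingertips at (467,175) and (485,220), evenly about it. That matches the projected TCP, so I go down.

Call:
send_rows --delta_pos '[[0.001,0.002,0.05],[0,0.002,0.05],[0,0,0.05],[0,0,0.05],[0,0,0.05]]' --angular '[[-0.04,0.03,0],[0,0,0],[0,0,0],[0,0,0],[0,0,0]]'

```text
clock: 3.82
position: [0.6111, -0.3384, 0.0718]
ee_rot: [0.002, 0.989, 0.145, 0.002]
contact_force: [-0.1, -0.5, 0.4]
width: 0.0749
```

Call:
send_rows --delta_pos '[[0,0,0.04],[0,0,0.03],[0,0,0.02],[0,0,0.005],[0,0,0]]' --angular '[[0,0,0],[0,0,0],[0,0,0],[0,0,0],[0,0,0]]'

```text
clock: 4.23
position: [0.6111, -0.3385, 0.0341]
ee_rot: [0.001, 0.989, 0.145, 0.001]
contact_force: [-0.3, -0.5, 0.2]
width: 0.0751
```

Call:
send_rows --delta_pos '[[0,0,0],[0,0,0],[0,0,0],[0,0,0],[0,0,0]]' --angular '[[0,0,0],[0,0,0],[0,0,0],[0,0,0],[0,0,0]]' --hand 20

```text
clock: 4.65
position: [0.6116, -0.3389, 0.0356]
ee_rot: [0.002, 0.989, 0.145, 0.002]
contact_force: [-0.5, -0.7, 4.5]
width: 0.0354
```

Call:
send_rows --delta_pos '[[0,0,0],[0,0,0],[0,0,0],[0,0,0],[0,0,0]]' --angular '[[0,0,0],[0,0,0],[0,0,0],[0,0,0],[0,0,0]]'

```text
clock: 5.07
position: [0.6116, -0.3389, 0.0356]
ee_rot: [0.002, 0.989, 0.145, 0.002]
contact_force: [0.3, 0.5, 6.2]
width: 0.0353
```

```bash
python3 -c "
from h import *
go(.621,-.101,.11,-13.1)
"
```

```text
t 5.07 pos [ 0.6116 -0.3389  0.0356] head 16.6 w 0.0353 F [0.3 0.5 6.2] q [-0.61  0.62  1.5  -0.    1.02 -0.9 ]
 tool shift units [ 0.1933 -0.5623 -0.1882] rows>=5.7  turn units [ 0.05 -0.06  6.48]
```

Call:
send_rows --delta_pos '[[0,0,-0.02],[0,0,-0.04],[0,0,-0.04],[0,0,-0.04],[0,0,-0.04]]' --angular '[[0,0,0],[0,0,0],[0,0,1],[0,0,1],[0,0,1]]'

```text
clock: 5.48
position: [0.6104, -0.3378, 0.1065]
ee_rot: [0.001, 1.0, 0.023, 0.001]
contact_force: [0.0, -0.6, -1.1]
width: 0.0351
```

Call:
send_rows --delta_pos '[[0,0,0],[0,0,0],[0,0,0],[0,0,0],[0,0,0]]' --angular '[[0,0,1],[0,0,1],[0,0,1],[0,0,0.5],[0,0,0]]'

```text
clock: 5.9
position: [0.6105, -0.3379, 0.106]
ee_rot: [0.001, 0.993, -0.115, 0.001]
contact_force: [-0.8, 0.1, -1.0]
width: 0.0352
```

```bash
python3 -c "
from h import *
go(.621,-.101,.11,-13.1)
"
```

```text
t 5.90 pos [ 0.6105 -0.3379  0.106 ] head -13.2 w 0.0352 F [-0.8  0.1 -1. ] q [-0.61  0.55  1.42  0.    1.16 -0.37]
 tool shift units [-0.1097 -0.5825 -0.0109] rows>=5.7  turn units [ 0.01 -0.03 -0.02]
```

Call:
send_rows --delta_pos '[[-0.016,-0.083,0],[-0.016,-0.083,0],[-0.016,-0.083,0],[-0.016,-0.083,0],[-0.016,-0.083,0]]' --angular '[[0,0,0],[0,0,0],[0,0,0],[0,0,0],[0,0,0]]'

```text
clock: 6.32
position: [0.6171, -0.1678, 0.1057]
ee_rot: [0.001, 0.993, -0.114, 0.001]
contact_force: [0.6, 0.6, -1.8]
width: 0.0355
```

Call:
send_rows --delta_pos '[[-0.015,-0.083,0],[-0.015,-0.083,0],[0,0,0]]' --angular '[[0,0,0],[0,0,0],[0,0,0]]'

```text
clock: 6.57
position: [0.62, -0.0952, 0.1056]
ee_rot: [-0.001, 0.994, -0.112, 0.001]
contact_force: [0.3, -0.3, -1.6]
width: 0.0351
```

```bash
python3 -c "
from h import *
go(.621,-.101,.0396,-13.1)
from rig import manip
for n,b in (('top',(270,130,160,120)),('side',(220,180,120,90))):
  im=manip.get_image(n);crop(im,*b,5 if n=='top' else 6,'pics/t2%s.png'%n)"
```

```text
t 6.57 pos [ 0.62   -0.0952  0.1056] head -12.9 w 0.0351 F [ 0.3 -0.3 -1.6] q [-0.26  0.46  1.6   0.    1.08 -0.04]
 tool shift units [0.0054 0.014  0.1648] rows>=0.1  turn units [-0.03 -0.01  0.05]
```

View pics/t2top.png

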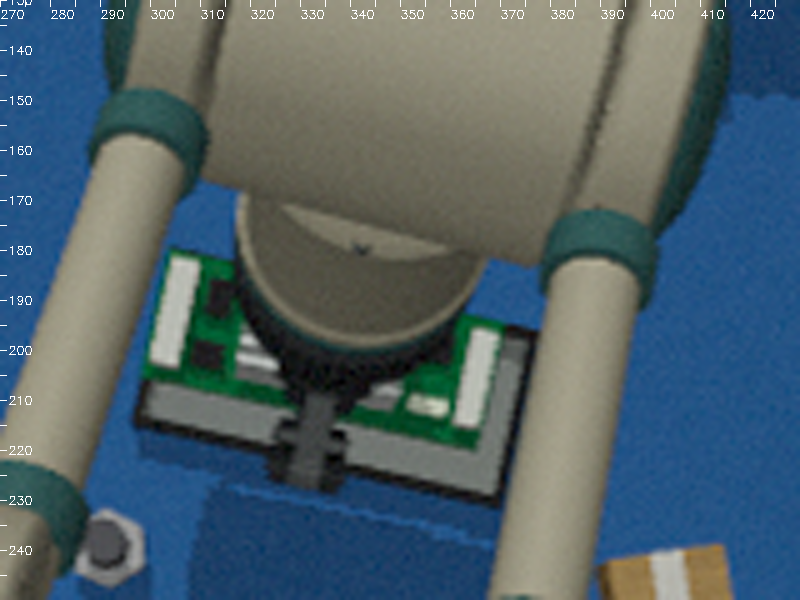

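View pics/t2side.png

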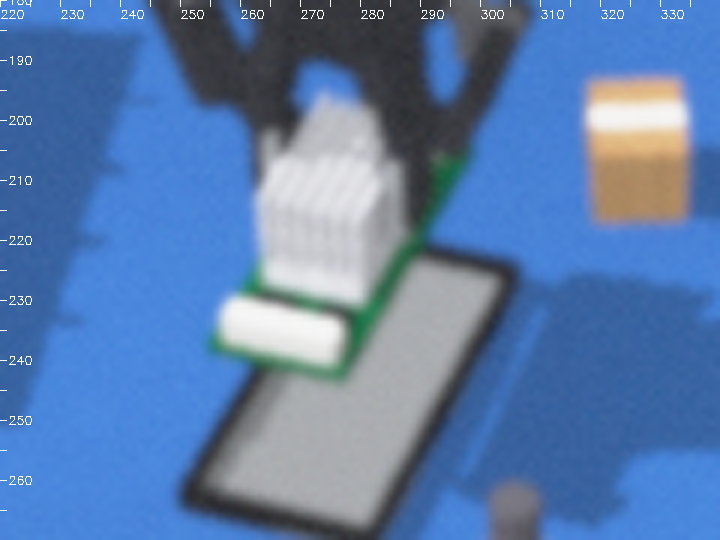

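```bash
python3 -c "
from h import *
from rig import manip
T=manip.calibration('top')
P=[(303.2,179.2),(298.2,205.2),(364.6,219.2),(370.2,194.7)]
Q=np.array([unproj(T,u,v,.078)[:2] for u,v in P]);print(Q.round(4),Q.mean(0).round(4))
d=Q[0]+Q[1]-Q[2]-Q[3];print(np.degrees(np.arctan2(d[1],d[0])))
go(.621,-.101,.0396,-13.1)
"
```

```text
[[ 0.6583 -0.0353]
 [ 0.6088 -0.0258]
 [ 0.582  -0.1502]
 [ 0.6285 -0.1614]] [ 0.6194 -0.0932]
77.26138692481068
t 6.67 pos [ 0.6208 -0.1005  0.1057] head -13.0 w 0.0352 F [ 0.1 -0.1 -1.4] q [-0.27  0.46  1.6  -0.    1.08 -0.04]
 tool shift units [0.0003 0.0008 0.1653] rows>=0.0  turn units [ 0.02 -0.04  0.03]
```

Call:
send_rows --delta_pos '[[0,0.007,0.03],[0,0,0.04],[0,0,0.04],[0,0,0.03],[0,0,0.012]]' --angular '[[0,0,0],[0,0,0],[0,0,0],[0,0,0],[0,0,0]]'

```text
clock: 7.08
position: [0.6193, -0.1062, 0.0429]
ee_rot: [0.001, 0.993, -0.115, 0.0]
contact_force: [0.0, -0.2, -1.7]
width: 0.0356
```

Call:
send_rows --delta_pos '[[0,0,0.005],[0,0,0.003],[0,0,0.002],[0,0,0],[0,0,0]]' --angular '[[0,0,0],[0,0,0],[0,0,0],[0,0,0],[0,0,0]]'

```text
clock: 7.5
position: [0.621, -0.1051, 0.0417]
ee_rot: [0.001, 0.993, -0.115, 0.002]
contact_force: [-0.7, 0.1, -1.8]
width: 0.0354
```

Call:
send_rows --delta_pos '[[0,0,0.003],[0,0,0.002],[0,0,0]]' --angular '[[0,0,0],[0,0,0],[0,0,0]]'

```text
clock: 7.75
position: [0.6209, -0.1048, 0.0396]
ee_rot: [0.001, 0.993, -0.115, 0.002]
contact_force: [-0.0, 0.6, 2.0]
width: 0.035
```

Contact: force went from −1.8 to +2.0 N at the expected height, so I release.

Call:
send_rows --delta_pos '[[0,0,0],[0,0,0],[0,0,0],[0,0,0],[0,0,0]]' --angular '[[0,0,0],[0,0,0],[0,0,0],[0,0,0],[0,0,0]]' --hand 65

```text
clock: 8.17
position: [0.6205, -0.1048, 0.0389]
ee_rot: [0.001, 0.993, -0.115, 0.002]
contact_force: [-0.6, -0.5, 1.1]
width: 0.0648
```

Call:
send_rows --delta_pos '[[0,0,-0.03],[0,0,-0.05],[0,0,-0.08],[0,0,-0.08],[0,0,-0.08]]' --angular '[[0,0,0],[0,0,0],[0,0,0],[0,0,0],[0,0,0]]'

```text
clock: 8.58
position: [0.6198, -0.1044, 0.1679]
ee_rot: [0.001, 0.993, -0.115, 0.001]
contact_force: [1.2, 0.6, -0.6]
width: 0.0646
```

```bash
python3 -c "
from h import *
go(.612,.3295,.17,-4.9)
"
```

```text
t 8.58 pos [ 0.6198 -0.1044  0.1679] head -13.2 w 0.0646 F [ 1.2  0.6 -0.6] q [-0.28  0.41  1.52 -0.    1.22 -0.05]
 tool shift units [-0.2662 -1.0518 -0.0074] rows>=10.4  turn units [ 0.02 -0.03 -1.81]
```

Call:
send_rows --delta_pos '[[-0.0242,-0.0956,0],[-0.0242,-0.0956,0],[-0.0242,-0.0956,0],[-0.0242,-0.0956,0],[-0.0242,-0.0956,0]]' --angular '[[0,0,0],[0,0,0],[0,0,0],[0,0,0],[0,0,0]]' --hand 72

```text
clock: 9.0
position: [0.6163, 0.0943, 0.1667]
ee_rot: [0.001, 0.993, -0.115, 0.002]
contact_force: [-0.0, 0.4, -0.8]
width: 0.072
```

Call:
send_rows --delta_pos '[[-0.0242,-0.0956,0],[-0.0242,-0.0956,0],[-0.0242,-0.0956,0],[-0.0242,-0.0956,0],[-0.0242,-0.0956,0]]' --angular '[[0,0,0],[0,0,0],[0,0,0],[0,0,0],[0,0,0]]'

```text
clock: 9.42
position: [0.6126, 0.2918, 0.166]
ee_rot: [0.001, 0.993, -0.115, 0.002]
contact_force: [0.9, -1.6, 0.8]
width: 0.0721
```

Call:
send_rows --delta_pos '[[-0.0242,-0.0956,0],[0,0,0],[0,0,0],[0,0,0]]' --angular '[[0,0,0],[0,0,-0.9],[0,0,-0.9],[0,0,0]]'

```text
clock: 9.75
position: [0.6118, 0.3304, 0.1654]
ee_rot: [0.001, 0.999, -0.042, 0.001]
contact_force: [0.8, -0.8, -0.4]
width: 0.0721
```

```bash
python3 -c "
from h import *
go(.612,.3295,.034,-4.9)
from rig import manip
a=crop(manip.get_image('top'),300,160,100,80,4,'pics/x.png');b=crop(manip.get_image('side'),200,370,100,80,4,'pics/x.png');cv2.imwrite('pics/t3.png',np.hstack([a,b]))"
```

```text
t 9.75 pos [0.6118 0.3304 0.1654] head -4.8 w 0.0721 F [ 0.8 -0.8 -0.4] q [ 0.4   0.51  1.35 -0.    1.28  0.48]
 tool shift units [-3.000e-04  1.500e-03  3.286e-01] rows>=0.0  turn units [ 0.03 -0.04  0.03]
```

View pics/t3.png

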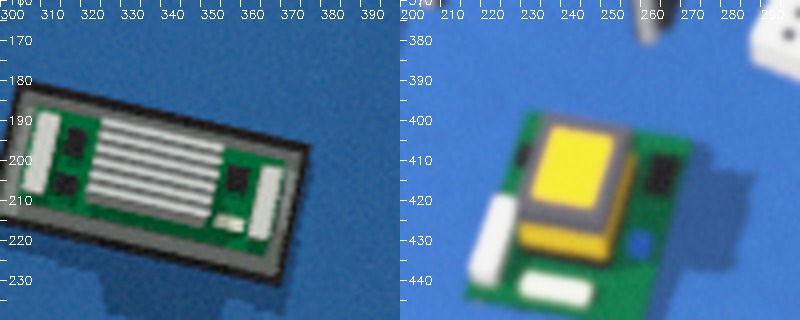

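The long board lies flat inside its tray at (335,205), with grey floor visible on all sides. Now down to the wide board.

Call:
send_rows --delta_pos '[[0,0.001,0.05],[0,0,0.05],[0,0,0.05],[0,0,0.05],[0,0,0.05]]' --angular '[[0.03,-0.04,0],[0,0,0],[0,0,0],[0,0,0],[0,0,0]]'

```text
clock: 10.27
position: [0.6127, 0.328, 0.0653]
ee_rot: [-0.0, 0.999, -0.045, 0.0]
contact_force: [0.4, -0.6, -1.1]
width: 0.0717
```

Call:
send_rows --delta_pos '[[0,0,0.04],[0,0,0.025],[0,0,0.01],[0,0,0.002],[0,0,0]]' --angular '[[0,0,0],[0,0,0],[0,0,0],[0,0,0],[0,0,0]]'

```text
clock: 10.68
position: [0.613, 0.3288, 0.0357]
ee_rot: [-0.0, 0.999, -0.043, 0.001]
contact_force: [1.1, 0.3, 0.6]
width: 0.0719
```

Call:
send_rows --delta_pos '[[0,0,0],[0,0,0],[0,0,0],[0,0,0],[0,0,0]]' --angular '[[0,0,0],[0,0,0],[0,0,0],[0,0,0],[0,0,0]]' --hand 20

```text
clock: 11.1
position: [0.6131, 0.3293, 0.0364]
ee_rot: [-0.001, 0.999, -0.043, 0.001]
contact_force: [-1.0, 0.7, 4.3]
width: 0.0356
```

Call:
send_rows --delta_pos '[[0,0,0],[0,0,0],[0,0,0],[0,0,0]]' --angular '[[0,0,0],[0,0,0],[0,0,0],[0,0,0]]'

```text
clock: 11.43
position: [0.6131, 0.3293, 0.0364]
ee_rot: [-0.001, 0.999, -0.043, 0.001]
contact_force: [-0.8, 0.5, 5.1]
width: 0.0352
```

```bash
python3 -c "
from h import *
go(.456,.1235,.14,25.6)
"
```

```text
t 11.43 pos [0.6131 0.3293 0.0364] head -4.9 w 0.0352 F [-0.8  0.5  5.1] q [0.39 0.61 1.5  0.   1.02 0.48]
 tool shift units [-0.3465  0.5459 -0.2606] rows>=6.2  turn units [-0.01 -0.03 -6.66]
```

Call:
send_rows --delta_pos '[[0,0,-0.02],[0,0,-0.05],[0,0,-0.05],[0,0,-0.05],[0,0,-0.05]]' --angular '[[0,0,0],[0,0,0],[0,0,-1],[0,0,-1],[0,0,-1]]'

```text
clock: 11.85
position: [0.6118, 0.3286, 0.1236]
ee_rot: [0.0, 0.997, 0.079, -0.001]
contact_force: [0.3, 0.0, -1.3]
width: 0.0351
```

Call:
send_rows --delta_pos '[[0,0,-0.04],[0,0,0],[0,0,0],[0,0,0],[0,0,0]]' --angular '[[0,0,-1],[0,0,-1],[0,0,-1],[0,0,-0.66],[0,0,0]]'

```text
clock: 12.27
position: [0.6119, 0.3287, 0.139]
ee_rot: [-0.0, 0.975, 0.222, -0.0]
contact_force: [0.5, -0.5, -1.2]
width: 0.0354
```

```bash
python3 -c "
from h import *
go(.456,.1235,.14,25.6)
"
```

```text
t 12.27 pos [0.6119 0.3287 0.139 ] head 25.7 w 0.0354 F [ 0.5 -0.5 -1.2] q [ 0.39  0.52  1.39  0.    1.23 -0.05]
 tool shift units [-0.5734  0.2938 -0.0022] rows>=6.2  turn units [-0.    0.01  0.01]
```

Call:
send_rows --delta_pos '[[-0.082,0.042,0],[-0.082,0.042,0],[-0.082,0.042,0],[-0.082,0.042,0],[-0.082,0.042,0]]' --angular '[[0,0,0],[0,0,0],[0,0,0],[0,0,0],[0,0,0]]'

```text
clock: 12.68
position: [0.4991, 0.181, 0.1387]
ee_rot: [-0.0, 0.975, 0.221, -0.0]
contact_force: [1.0, -0.6, -0.5]
width: 0.0356
```

Call:
send_rows --delta_pos '[[-0.082,0.042,0.03],[-0.081,0.042,0.03],[0,0,0.03],[0,0,0],[0,0,0]]' --angular '[[0,0,0],[0,0,0],[0,0,0],[0,0,0],[0,0,0]]'

```text
clock: 13.1
position: [0.4568, 0.1237, 0.1031]
ee_rot: [-0.0, 0.975, 0.221, 0.0]
contact_force: [-0.2, -0.1, -1.2]
width: 0.0355
```

```bash
python3 -c "
from h import *
go(.456,.1235,.0404,25.6)
from rig import manip
a=crop(manip.get_image('top'),175,235,100,100,4,'pics/x.png');b=crop(manip.get_image('side'),300,270,100,100,4,'pics/x.png');cv2.imwrite('pics/t4.png',np.hstack([a,b]))"
```

```text
t 13.10 pos [0.4568 0.1237 0.1031] head 25.5 w 0.0355 F [-0.2 -0.1 -1.2] q [ 0.12  0.26  1.94  0.    0.94 -0.33]
 tool shift units [-0.0021 -0.0002  0.1568] rows>=0.0  turn units [-0.01 -0.01 -0.02]
```

View pics/t4.png

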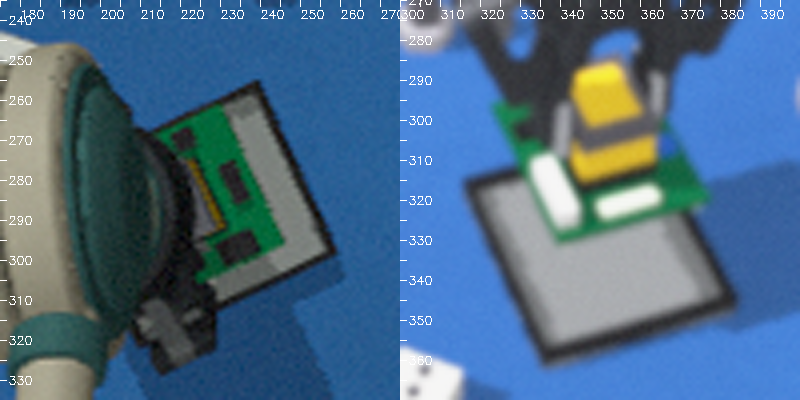

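```bash
python3 -c "
from h import *
from rig import manip
S=manip.calibration('side')
Q=np.array([unproj(S,u-.4,v-.4,.0735)[:2] for u,v in [(324.2,295.7),(340.5,330.7),(377.5,318.7)]]);print(Q.round(4),(Q[0]+Q[2])/2,np.hypot(*(Q[1]-Q[0])),np.hypot(*(Q[2]-Q[1])))
Q=np.array([unproj(S,u-.4,v-.4,.012)[:2] for u,v in [(300+64/4,270+183/4),(300+147/4,270+367/4),(300+338/4,270+302/4)]]);print(Q.round(4),(Q[0]+Q[2])/2)
"
```

```text
[[0.5065 0.1008]
 [0.4715 0.1781]
 [0.4085 0.1452]] [0.45748779 0.1229565 ] 0.08495224912803541 0.07111388435528584
[[0.5217 0.0986]
 [0.4747 0.1995]
 [0.3908 0.1556]] [0.4562444 0.1271161]
```

The board is held level above its tray, within about 2–4 mm of centre. I nudge it slightly and lower it.

Call:
send_rows --delta_pos '[[0,-0.005,0.04],[0,0,0.04],[0,0,0.04],[0,0,0.02],[0,0,0.007]]' --angular '[[0,0,0],[0,0,0],[0,0,0],[0,0,0],[0,0,0]]'

```text
clock: 13.62
position: [0.4559, 0.1262, 0.0434]
ee_rot: [-0.0, 0.975, 0.222, -0.0]
contact_force: [0.1, 0.0, -1.4]
width: 0.0351
```

Call:
send_rows --delta_pos '[[0,0,0.004],[0,0,0.002],[0,0,0]]' --angular '[[0,0,0],[0,0,0],[0,0,0]]'

```text
clock: 13.87
position: [0.4565, 0.1259, 0.0424]
ee_rot: [-0.0, 0.975, 0.222, 0.001]
contact_force: [0.2, 1.0, -0.8]
width: 0.0354
```

Call:
send_rows --delta_pos '[[0,0,0.002],[0,0,0.002],[0,0,0]]' --angular '[[0,0,0],[0,0,0],[0,0,0]]'

```text
clock: 14.12
position: [0.4559, 0.1256, 0.0405]
ee_rot: [-0.0, 0.975, 0.222, 0.001]
contact_force: [-0.5, 0.0, -1.6]
width: 0.0353
```

Call:
send_rows --delta_pos '[[0,0,0.002],[0,0,0.001],[0,0,0]]' --angular '[[0,0,0],[0,0,0],[0,0,0]]'

```text
clock: 14.37
position: [0.4558, 0.1256, 0.0403]
ee_rot: [-0.0, 0.975, 0.222, 0.001]
contact_force: [-3.0, -0.0, 9.3]
width: 0.0353
```

Firm contact at 9 N at the expected height. I release and rise.

Call:
send_rows --delta_pos '[[0,0,0],[0,0,0],[0,0,0],[0,0,0],[0,0,0]]' --angular '[[0,0,0],[0,0,0],[0,0,0],[0,0,0],[0,0,0]]' --hand 65

```text
clock: 14.78
position: [0.4556, 0.1256, 0.0389]
ee_rot: [-0.0, 0.975, 0.222, 0.0]
contact_force: [0.3, 0.0, -0.3]
width: 0.0652
```

Call:
send_rows --delta_pos '[[0,0,-0.03],[0,0,-0.05],[0,0,-0.08],[0,0,-0.08],[0,0,-0.08]]' --angular '[[0,0,0],[0,0,0],[0,0,0],[0,0,0],[0,0,0]]'

```text
clock: 15.2
position: [0.4551, 0.1255, 0.168]
ee_rot: [-0.0, 0.975, 0.222, -0.0]
contact_force: [1.0, 0.7, -0.7]
width: 0.0651
```

```bash
python3 -c "
from h import *
go(.639,.1,.17,0)
"
```

```text
t 15.20 pos [0.4551 0.1255 0.168 ] head 25.6 w 0.0651 F [ 1.   0.7 -0.7] q [ 0.12  0.19  1.85  0.    1.11 -0.33]
 tool shift units [ 0.387   0.2561 -0.0054] rows>=4.5  turn units [-0.01  0.01  5.59]
```

Call:
send_rows --delta_pos '[[0.0774,0.0512,0],[0.0774,0.0512,0],[0.0774,0.0512,0],[0.0774,0.0512,0],[0.0774,0.0512,0]]' --angular '[[0,0,0],[0,0,0],[0,0,0],[0,0,0],[0,0,0]]'

```text
clock: 15.62
position: [0.6409, 0.0998, 0.1669]
ee_rot: [-0.0, 0.975, 0.222, 0.0]
contact_force: [0.2, 1.0, -0.2]
width: 0.0652
```

Call:
send_rows --delta_pos '[[0,0,0.04],[0,0,0.04],[0,0,0]]' --angular '[[0,0,0],[0,0,0],[0,0,0]]'

```text
clock: 15.87
position: [0.6377, 0.0997, 0.131]
ee_rot: [-0.001, 0.975, 0.221, -0.004]
contact_force: [-1.5, -0.4, -0.5]
width: 0.0652
```

```bash
python3 -c "
from h import *
go(.639,.1,.036,25.6)
from rig import manip
a=crop(manip.get_image('top'),160,160,130,150,4,'pics/x.png')[:,:520];b=crop(manip.get_image('side'),210,250,60,100,6,'pics/x.png');b=cv2.resize(b,(360,600));a=cv2.resize(a,(440,600));cv2.imwrite('pics/t5.png',np.hstack([a,b]))"
```

```text
t 15.87 pos [0.6377 0.0997 0.131 ] head 25.6 w 0.0652 F [-1.5 -0.4 -0.5] q [ 0.05  0.46  1.52  0.    1.17 -0.4 ]
 tool shift units [0.0048 0.0016 0.2374] rows>=0.0  turn units [-0.04  0.08 -0.01]
```

View pics/t5.png

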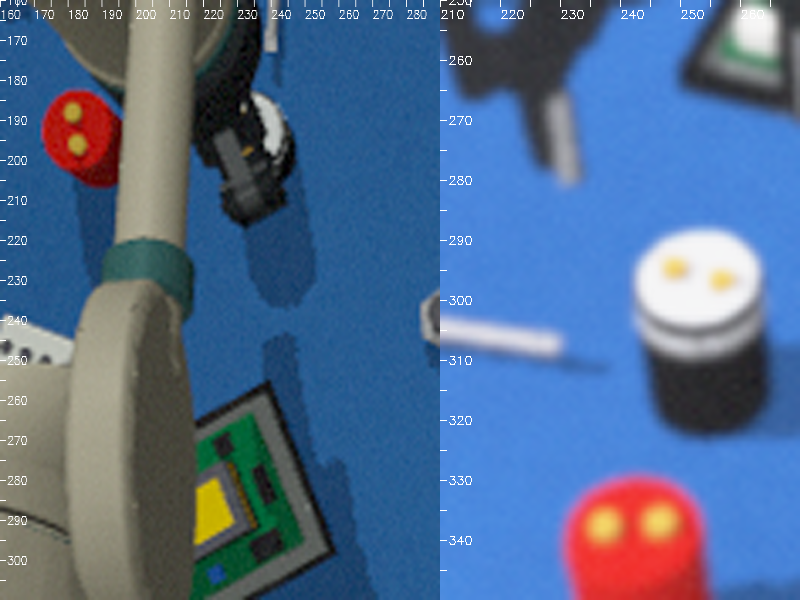

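The black can at side (250,310) stands clear of the red one at (240,345). The tool is centred over it, so I go down.

Call:
send_rows --delta_pos '[[0.002,0.001,0.04],[0,0,0.05],[0,0,0.05],[0,0,0.04],[0,0,0.03]]' --angular '[[0,0,0],[0,0,0],[0,0,0],[0,0,0],[0,0,0]]'

```text
clock: 16.38
position: [0.6401, 0.1003, 0.051]
ee_rot: [-0.0, 0.975, 0.222, 0.0]
contact_force: [-0.7, 0.3, 0.6]
width: 0.0651
```

Call:
send_rows --delta_pos '[[0,0,0.02],[0,0,0.005],[0,0,0],[0,0,0]]' --angular '[[0,0,0],[0,0,0],[0,0,0],[0,0,0]]'

```text
clock: 16.72
position: [0.6412, 0.1002, 0.0421]
ee_rot: [0.0, 0.975, 0.222, 0.001]
contact_force: [0.1, -0.8, -1.3]
width: 0.0653
```

Call:
send_rows --delta_pos '[[0,0,0],[0,0,0],[0,0,0],[0,0,0],[0,0,0]]' --angular '[[0,0,0],[0,0,0],[0,0,0],[0,0,0],[0,0,0]]' --hand 25

```text
clock: 17.13
position: [0.6411, 0.1001, 0.0423]
ee_rot: [0.0, 0.975, 0.222, 0.001]
contact_force: [-0.8, 0.1, 5.3]
width: 0.0393
```

Call:
send_rows --delta_pos '[[0,0,0],[0,0,0],[0,0,0],[0,0,0]]' --angular '[[0,0,0],[0,0,0],[0,0,0],[0,0,0]]'

```text
clock: 17.47
position: [0.6411, 0.1001, 0.0423]
ee_rot: [0.0, 0.975, 0.222, 0.001]
contact_force: [-0.7, 0.4, 5.6]
width: 0.039
```

```bash
python3 -c "
from h import *
go(.446,-.1003,.14,25.6)
"
```

```text
t 17.47 pos [0.6411 0.1001 0.0423] head 25.6 w 0.0390 F [-0.7  0.4  5.6] q [ 0.05  0.55  1.61  0.    0.97 -0.4 ]
 tool shift units [-0.6558  0.2413 -0.2456] rows>=6.7  turn units [ 0.01 -0.03  0.  ]
```

Call:
send_rows --delta_pos '[[0,0,-0.02],[0,0,-0.05],[0,0,-0.06],[0,0,-0.06],[0,0,-0.055]]' --angular '[[0,0,0],[0,0,0],[0,0,0],[0,0,0],[0,0,0]]'

```text
clock: 17.88
position: [0.6402, 0.1002, 0.1402]
ee_rot: [-0.0, 0.975, 0.222, -0.0]
contact_force: [0.6, 0.2, -1.3]
width: 0.0389
```

Call:
send_rows --delta_pos '[[-0.082,0.03,0],[-0.082,0.03,0],[-0.082,0.03,0],[-0.082,0.03,0],[-0.082,0.03,0]]' --angular '[[0,0,0],[0,0,0],[0,0,0],[0,0,0],[0,0,0]]'

```text
clock: 18.3
position: [0.5168, -0.0256, 0.139]
ee_rot: [-0.0, 0.975, 0.222, 0.0]
contact_force: [0.8, -0.6, -0.6]
width: 0.0391
```

Call:
send_rows --delta_pos '[[-0.082,0.03,0],[-0.082,0.03,0],[-0.082,0.03,0],[0,0,0.06],[0,0,0.06]]' --angular '[[0,0,0],[0,0,0],[0,0,0],[0,0,0],[0,0,0]]'

```text
clock: 18.72
position: [0.445, -0.1016, 0.092]
ee_rot: [0.001, 0.976, 0.22, 0.002]
contact_force: [0.4, 1.2, -2.3]
width: 0.0389
```

Call:
send_rows --delta_pos '[[0,0,0],[0,0,0],[0,0,0]]' --angular '[[0,0,0],[0,0,0],[0,0,0]]'

```text
clock: 18.97
position: [0.446, -0.0999, 0.0917]
ee_rot: [0.0, 0.975, 0.222, 0.001]
contact_force: [-0.1, -0.7, -0.9]
width: 0.0389
```

```bash
python3 -c "
from h import *
go(.446,-.1003,.0463,25.6)
from rig import manip
a=crop(manip.get_image('top'),290,250,90,100,4,'pics/x.png');b=crop(manip.get_image('side'),310,190,90,100,4,'pics/x.png');cv2.imwrite('pics/t6.png',np.hstack([a,b]))"
```

```text
t 18.97 pos [ 0.446  -0.0999  0.0917] head 25.6 w 0.0389 F [-0.1 -0.7 -0.9] q [-0.37  0.26  1.99  0.    0.9  -0.82]
 tool shift units [-0.0006  0.0009  0.1135] rows>=0.0  turn units [ 0.01 -0.01  0.01]
```

View pics/t6.png

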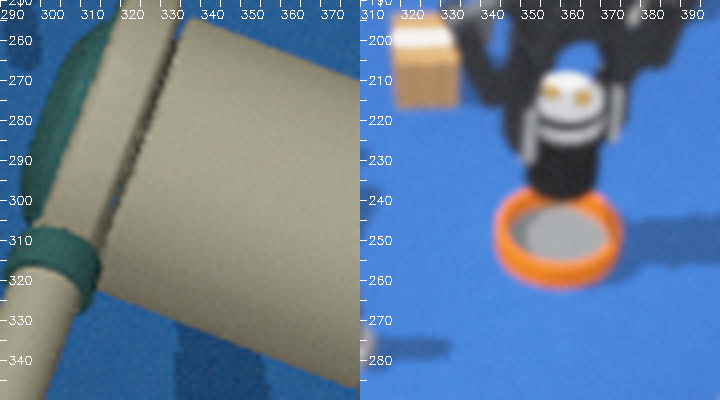

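```bash
python3 -c "
from h import *
from rig import manip
S=manip.calibration('side')
print(unproj(S,362.5,213.4,.1054),proj(S,(.4465,-.0998,.1054)))
"
```

```text
[ 0.44520405 -0.10210864  0.1054    ] [361.82471476 214.07751894]
```

The side view puts the can within about 2 mm of the cup's axis. I lower it.

Call:
send_rows --delta_pos '[[0,0,0.03],[0,0,0.035],[0,0,0.025],[0,0,0.012],[0,0,0.005]]' --angular '[[0,0,0],[0,0,0],[0,0,0],[0,0,0],[0,0,0]]'

```text
clock: 19.48
position: [0.4456, -0.0996, 0.0482]
ee_rot: [-0.0, 0.975, 0.222, 0.0]
contact_force: [0.0, -0.1, -1.0]
width: 0.0389
```

Call:
send_rows --delta_pos '[[0,0,0.003],[0,0,0.002],[0,0,0]]' --angular '[[0,0,0],[0,0,0],[0,0,0]]'

```text
clock: 19.73
position: [0.4457, -0.0999, 0.0466]
ee_rot: [0.0, 0.975, 0.222, 0.001]
contact_force: [-0.0, -0.2, -1.9]
width: 0.0388
```

Call:
send_rows --delta_pos '[[0,0,0.002],[0,0,0.001],[0,0,0]]' --angular '[[0,0,0],[0,0,0],[0,0,0]]'

```text
clock: 19.98
position: [0.4458, -0.1, 0.0462]
ee_rot: [0.0, 0.975, 0.222, 0.001]
contact_force: [-2.3, 0.8, 8.3]
width: 0.0391
```

Call:
send_rows --delta_pos '[[0,0,0],[0,0,0],[0,0,0],[0,0,0],[0,0,0]]' --angular '[[0,0,0],[0,0,0],[0,0,0],[0,0,0],[0,0,0]]' --hand 65

```text
clock: 20.4
position: [0.4453, -0.0998, 0.0449]
ee_rot: [-0.0, 0.975, 0.222, 0.0]
contact_force: [-0.1, 0.2, -0.3]
width: 0.065
```

Call:
send_rows --delta_pos '[[0,0,-0.03],[0,0,-0.05],[0,0,-0.08],[0,0,-0.08],[0,0,-0.08]]' --angular '[[0,0,0],[0,0,0],[0,0,0],[0,0,0],[0,0,0]]'

```text
clock: 20.82
position: [0.4447, -0.0997, 0.174]
ee_rot: [-0.0, 0.975, 0.222, -0.0]
contact_force: [0.2, 0.6, -0.2]
width: 0.0654
```

```bash
python3 -c "
from h import *
go(.425,-.318,.17,25.6)
"
```

```text
t 20.82 pos [ 0.4447 -0.0997  0.174 ] head 25.6 w 0.0654 F [ 0.2  0.6 -0.2] q [-0.37  0.16  1.87  0.    1.12 -0.82]
 tool shift units [-0.2803  0.471   0.0096] rows>=5.3  turn units [-0.01  0.   -0.  ]
```

Call:
send_rows --delta_pos '[[-0.0467,0.0785,0],[-0.0467,0.0785,0],[-0.0467,0.0785,0],[-0.0467,0.0785,0],[-0.0467,0.0785,0]]' --angular '[[0,0,0],[0,0,0],[0,0,0],[0,0,0],[0,0,0]]' --hand 78

```text
clock: 21.23
position: [0.4284, -0.2833, 0.1729]
ee_rot: [-0.0, 0.975, 0.222, 0.0]
contact_force: [-0.5, 0.4, 0.1]
width: 0.0784
```

Call:
send_rows --delta_pos '[[-0.0467,0.0785,0],[0,0,0.05],[0,0,0.05],[0,0,0],[0,0,0]]' --angular '[[0,0,0],[0,0,0],[0,0,0],[0,0,0],[0,0,0]]'

```text
clock: 21.65
position: [0.4247, -0.3176, 0.1319]
ee_rot: [-0.002, 0.975, 0.221, -0.001]
contact_force: [-0.2, 0.6, 0.2]
width: 0.0778
```

```bash
python3 -c "
from h import *
go(.425,-.318,.031,25.6)
from rig import manip
a=crop(manip.get_image('top'),300,240,200,100,4,'pics/x.png');b=crop(manip.get_image('side'),310,140,200,110,4,'pics/x.png')[:200*2];cv2.imwrite('pics/t7.png',np.vstack([a,b])[:,:])
"
```

```text
t 21.65 pos [ 0.4247 -0.3176  0.1319] head 25.6 w 0.0778 F [-0.2  0.6  0.2] q [-0.77  0.31  1.78  0.    1.06 -1.22]
 tool shift units [0.0004 0.0022 0.2521] rows>=0.0  turn units [-0.04  0.01 -0.  ]
```

```bash
python3 -c "
import cv2;a=cv2.imread('pics/t7.png');print(a.shape);cv2.imwrite('pics/t7b.png',cv2.resize(a,(600,600)))"
```

```text
(800, 800, 3)
```

View pics/t7b.png

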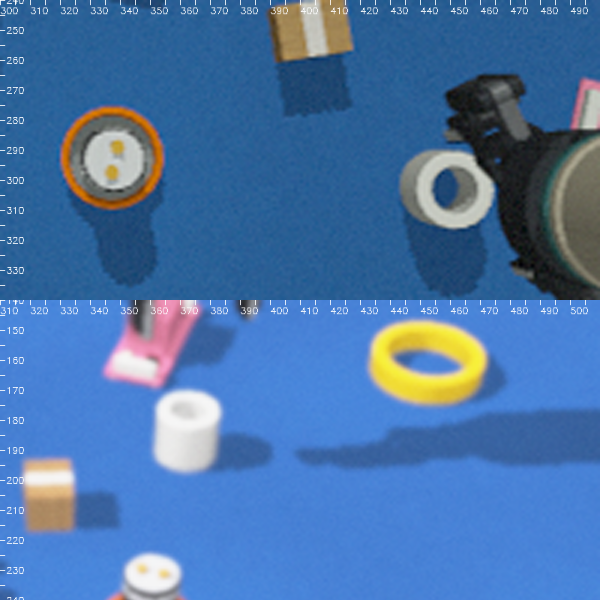

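The capacitor stands upright in the cup, centred at (336,292). The roller at (447,303) is untouched and the tool is over it. Down.

Call:
send_rows --delta_pos '[[0,0.001,0.05],[0,0,0.05],[0,0,0.05],[0,0,0.04],[0,0,0.03]]' --angular '[[-0.04,0,0],[0,0,0],[0,0,0],[0,0,0],[0,0,0]]'

```text
clock: 22.17
position: [0.4265, -0.3184, 0.045]
ee_rot: [0.002, 0.975, 0.222, 0.001]
contact_force: [-0.5, 0.3, 0.5]
width: 0.0783
```

Call:
send_rows --delta_pos '[[0,0,0.02],[0,0,0.01],[0,0,0],[0,0,0]]' --angular '[[0,0,0],[0,0,0],[0,0,0],[0,0,0]]'

```text
clock: 22.5
position: [0.4265, -0.319, 0.0337]
ee_rot: [0.002, 0.975, 0.222, 0.001]
contact_force: [-0.6, 0.2, 1.0]
width: 0.0777
```

Call:
send_rows --delta_pos '[[0,0,0],[0,0,0],[0,0,0],[0,0,0],[0,0,0]]' --angular '[[0,0,0],[0,0,0],[0,0,0],[0,0,0],[0,0,0]]' --hand 35

```text
clock: 22.92
position: [0.4263, -0.3192, 0.034]
ee_rot: [0.002, 0.975, 0.222, 0.001]
contact_force: [-0.8, 1.3, 5.6]
width: 0.0482
```

Call:
send_rows --delta_pos '[[0,0,0],[0,0,0],[0,0,0],[0,0,0]]' --angular '[[0,0,0],[0,0,0],[0,0,0],[0,0,0]]'

```text
clock: 23.25
position: [0.4263, -0.3192, 0.034]
ee_rot: [0.002, 0.975, 0.222, 0.001]
contact_force: [-0.3, 0.9, 5.6]
width: 0.0486
```

```bash
python3 -c "
from h import *
go(.4165,.341,.17,25.6)
"
```

```text
t 23.25 pos [ 0.4263 -0.3192  0.034 ] head 25.6 w 0.0486 F [-0.3  0.9  5.6] q [-0.77  0.42  1.9  -0.    0.82 -1.22]
 tool shift units [ 0.6916 -1.4974 -0.3465] rows>=15.8  turn units [ 0.06 -0.01  0.  ]
```

Call:
send_rows --delta_pos '[[0,0,-0.02],[0,0,-0.05],[0,0,-0.09],[0,0,-0.09],[0,0,-0.095]]' --angular '[[0,0,0],[0,0,0],[0,0,0],[0,0,0],[0,0,0]]'

```text
clock: 23.67
position: [0.425, -0.3177, 0.1722]
ee_rot: [0.001, 0.975, 0.221, 0.0]
contact_force: [0.8, -1.6, -1.1]
width: 0.0482
```

Call:
send_rows --delta_pos '[[0.0407,-0.0881,0],[0.0407,-0.0881,0],[0.0407,-0.0881,0],[0.0407,-0.0881,0],[0.0407,-0.0881,0]]' --angular '[[0,0,0],[0,0,0],[0,0,0],[0,0,0],[0,0,0]]'

```text
clock: 24.08
position: [0.4223, -0.1226, 0.1709]
ee_rot: [0.002, 0.975, 0.221, 0.001]
contact_force: [1.1, 0.9, -1.5]
width: 0.0486
```

Call:
send_rows --delta_pos '[[0.0407,-0.0881,0],[0.0407,-0.0881,0],[0.0407,-0.0881,0],[0.0407,-0.0881,0],[0.0407,-0.0881,0]]' --angular '[[0,0,0],[0,0,0],[0,0,0],[0,0,0],[0,0,0]]'

```text
clock: 24.5
position: [0.4196, 0.0716, 0.1705]
ee_rot: [0.001, 0.975, 0.221, 0.001]
contact_force: [0.7, -0.2, -0.1]
width: 0.0489
```

Call:
send_rows --delta_pos '[[0.0407,-0.0881,0],[0.0407,-0.0881,0],[0.0407,-0.0881,0],[0.0407,-0.0881,0],[0.0407,-0.0881,0]]' --angular '[[0,0,0],[0,0,0],[0,0,0],[0,0,0],[0,0,0]]'

```text
clock: 24.92
position: [0.4168, 0.2658, 0.1699]
ee_rot: [0.001, 0.975, 0.222, 0.001]
contact_force: [1.4, 0.4, -0.4]
width: 0.0488
```

Call:
send_rows --delta_pos '[[0.0407,-0.0881,0],[0.0407,-0.0881,0],[0,0,0.08],[0,0,0.08],[0,0,0]]' --angular '[[0,0,0],[0,0,0],[0,0,0],[0,0,0],[0,0,0]]'

```text
clock: 25.33
position: [0.4123, 0.3397, 0.1004]
ee_rot: [0.003, 0.975, 0.222, -0.005]
contact_force: [-1.1, -0.6, -1.9]
width: 0.0484
```

Call:
send_rows --delta_pos '[[0,0,0],[0,0,0],[0,0,0]]' --angular '[[0,0,0],[0,0,0],[0,0,0]]'

```text
clock: 25.58
position: [0.4179, 0.3416, 0.1073]
ee_rot: [0.001, 0.975, 0.221, 0.002]
contact_force: [0.8, -0.0, -0.8]
width: 0.0486
```

```bash
python3 -c "
from h import *
go(.4165,.341,.038,25.6)
from rig import manip
a=crop(manip.get_image('top'),70,260,100,100,4,'pics/x.png');b=crop(manip.get_image('side'),320,380,100,100,4,'pics/x.png');cv2.imwrite('pics/t8.png',np.hstack([a,b]))"
```

```text
t 25.58 pos [0.4179 0.3416 0.1073] head 25.5 w 0.0486 F [ 0.8 -0.  -0.8] q [ 0.56  0.34  1.8  -0.    1.    0.11]
 tool shift units [-0.0046 -0.0005  0.1731] rows>=0.0  turn units [ 0.03 -0.05 -0.01]
```

View pics/t8.png

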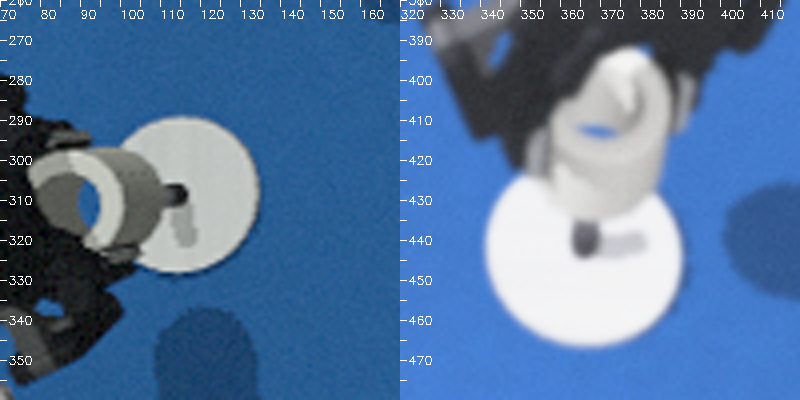

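```bash
python3 -c "
from h import *
from rig import manip
S=manip.calibration('side');T=manip.calibration('top')
print(unproj(S,372.6,404.1,.1183),proj(S,(.418,.342,.1183)))
print(unproj(T,88.6,309.6,.1183),proj(T,(.418,.342,.1183)))
go(.417,.3405,.038,25.6)
"
```

```text
[0.41492406 0.34226008 0.1183    ] [370.46935553 403.75090849]
[0.41952909 0.33714171 0.1183    ] [ 85.74199721 310.50705932]
t 25.68 pos [0.4177 0.3415 0.1071] head 25.5 w 0.0484 F [-0.8 -0.5 -1. ] q [ 0.56  0.34  1.8  -0.    1.    0.11]
 tool shift units [-0.0034  0.0011  0.1727] rows>=0.0  turn units [ 0.03 -0.05 -0.01]
```

The roller is within about 3 mm of the plate axis, against 9 mm of clearance. I lower it over the pin.

Call:
send_rows --delta_pos '[[-0.003,0,0.04],[0,0,0.04],[0,0,0.03],[0,0,0.025],[0,0,0.015]]' --angular '[[0.02,-0.04,0],[0,0,0],[0,0,0],[0,0,0],[0,0,0]]'

```text
clock: 26.1
position: [0.4156, 0.3404, 0.045]
ee_rot: [0.001, 0.975, 0.221, -0.001]
contact_force: [0.6, -0.3, -1.4]
width: 0.0489
```

Call:
send_rows --delta_pos '[[0,0,0.01],[0,0,0.005],[0,0,0.002],[0,0,0]]' --angular '[[0,0,0],[0,0,0],[0,0,0],[0,0,0]]'

```text
clock: 26.43
position: [0.4156, 0.3408, 0.0387]
ee_rot: [0.001, 0.975, 0.222, -0.001]
contact_force: [-0.7, -0.3, -0.6]
width: 0.0486
```

Call:
send_rows --delta_pos '[[0,0,0.002],[0,0,0.001],[0,0,0]]' --angular '[[0,0,0],[0,0,0],[0,0,0]]'

```text
clock: 26.68
position: [0.4157, 0.341, 0.038]
ee_rot: [0.001, 0.975, 0.222, -0.001]
contact_force: [-0.6, 0.5, 3.6]
width: 0.0484
```

Contact at z 38 mm, as expected. I release, rise and move clear.

Call:
send_rows --delta_pos '[[0,0,0],[0,0,0],[0,0,0],[0,0,0],[0,0,0]]' --angular '[[0,0,0],[0,0,0],[0,0,0],[0,0,0],[0,0,0]]' --hand 75

```text
clock: 27.1
position: [0.4153, 0.3406, 0.037]
ee_rot: [0.001, 0.975, 0.222, -0.001]
contact_force: [-0.1, 0.4, -0.1]
width: 0.075
```

Call:
send_rows --delta_pos '[[0,0,-0.03],[0,0,-0.05],[0,0,-0.08],[0,0,-0.09],[0,0,-0.09]]' --angular '[[0,0,0],[0,0,0],[0,0,0],[0,0,0],[0,0,0]]'

```text
clock: 27.52
position: [0.415, 0.3406, 0.1741]
ee_rot: [0.001, 0.975, 0.222, -0.002]
contact_force: [0.4, -0.2, 0.5]
width: 0.0751
```

```bash
python3 -c "
from h import *
go(.2,.5,.25,25.6)
"
```

```text
t 27.52 pos [0.415  0.3406 0.1741] head 25.6 w 0.0751 F [ 0.4 -0.2  0.5] q [ 0.56  0.28  1.7  -0.    1.17  0.11]
 tool shift units [-0.3134 -0.5914 -0.1894] rows>=6.4  turn units [ 0.02  0.06 -0.  ]
```

Call:
send_rows --delta_pos '[[-0.045,-0.085,-0.03],[-0.045,-0.085,-0.03],[-0.045,-0.085,-0.03],[-0.045,-0.085,-0.03],[-0.045,-0.085,-0.03]]' --angular '[[0,0,0],[0,0,0],[0,0,0],[0,0,0],[0,0,0]]'

```text
clock: 27.93
position: [0.2595, 0.4561, 0.2338]
ee_rot: [0.001, 0.975, 0.221, -0.001]
contact_force: [1.2, 1.2, -0.5]
width: 0.0746
```

Call:
send_rows --delta_pos '[[-0.045,-0.085,-0.03],[-0.045,-0.085,0],[0,0,0],[0,0,0]]' --angular '[[0,0,0],[0,0,0],[0,0,0],[0,0,0]]'

```text
clock: 28.27
position: [0.1975, 0.5021, 0.2451]
ee_rot: [0.001, 0.975, 0.224, -0.001]
contact_force: [-0.0, -0.5, -0.1]
width: 0.0748
```

```bash
python3 -c "
from h import *
from rig import manip
for n in('top','side'): cv2.imwrite('pics/f%s.png'%n,manip.get_image(n))
"
```

```text
(no output)
```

View pics/ftop.png

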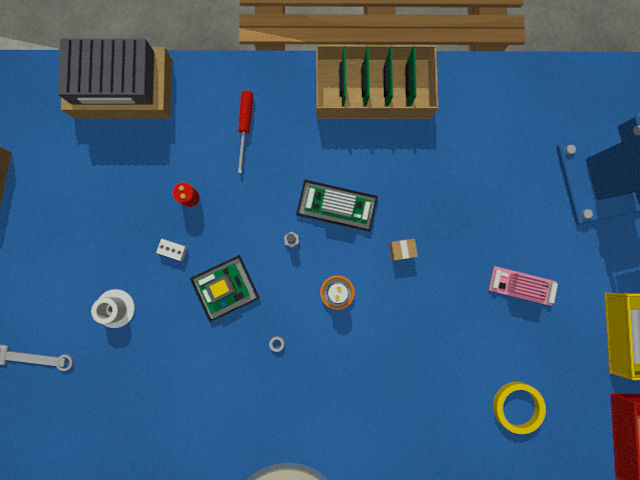

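View pics/fside.png

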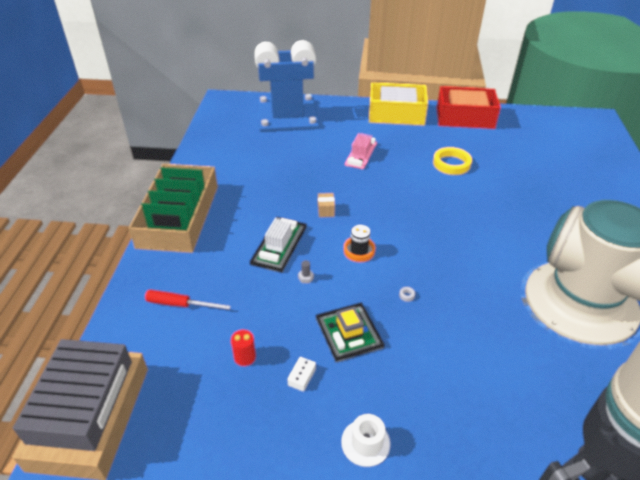

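All four parts are in their holders, and the box (404,250) and bolt (291,240) are where they were. One close look at the pin in the bore and at the boards before handing in.

```bash
python3 -c "
from h import *
t=cv2.imread('pics/ftop.png');s=cv2.imread('pics/fside.png')
A=[crop(t,85,285,60,50,6,'pics/x.png'),crop(s,335,405,60,50,6,'pics/x.png'),crop(t,195,260,60,50,6,'pics/x.png'),crop(t,310,180,60,50,6,'pics/x.png')]
cv2.imwrite('pics/fc.png',np.vstack([np.hstack(A[:2]),np.hstack(A[2:])]))"
```

```text
(no output)
```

View pics/fc.png

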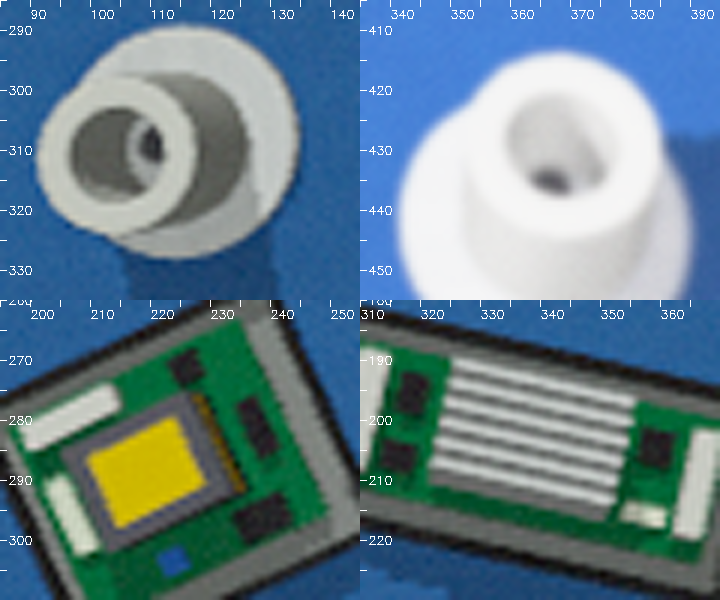

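The pin shows inside the bore at (108,309), and the roller stands flat. The wide board looks a little nearer the left rim, so I check that side.

```bash
python3 -c "
from h import *
t=cv2.imread('pics/ftop.png');s=cv2.imread('pics/fside.png')
cv2.imwrite('pics/fd.png',np.hstack([crop(t,185,250,80,75,5,'pics/x.png'),crop(s,310,295,80,75,5,'pics/x.png')]))"
```

```text
(no output)
```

View pics/fd.png

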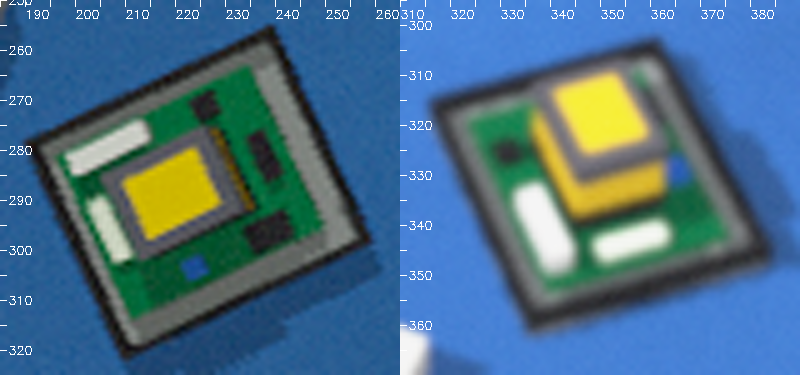

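The wide board lies flat, with floor visible on all four sides in both views. I hand the job in.

```bash
python3 -c "
from rig import manip
print(manip.get_state()['clock'],manip.sign_off())"
```

```text
the job is handed in; nothing more can be done
28.3667 None
```

All four parts are in their holders, placed in the order you gave: long board, wide board, capacitor, roller. I handed the job in at 28.4 s of the 109 s allowed. Each part was lowered until the force reading showed contact, about 2 to 9 N at the expected height, and then released.

**Last checks:** the final pictures from both cameras showed:
- Both boards lie flat inside their trays.
- The capacitor stands upright and centred in the cup.
- The roller stands flat on its plate with the pin visible in the bore.
- The box, the bolt, the red capacitor and the pink board look unmoved.
- The arm is clear with the gripper open.

**Disagreements:** the two cameras differed by about 2 to 3 mm on positions, within the clearances. The wide board sits a few millimetres off centre, towards the left rim, but with tray floor visible on all sides. No check failed.

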